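# Feed a plywood blank under the shear guard with a push stick

## Robot

A 6-joint arm with a two-finger parallel gripper is mounted at the origin on the work surface. World frame = base frame: x ahead of the robot, y to its left, z up, the work surface at z = 0. Lengths are in m, angles in rad, forces in N, time in s.
With the tool pointing down it reaches from about 0.35 to 0.725 m from the base axis. Payload 6 kg.
Tool frame: the origin (TCP) lies at the very end of the fingers, on their centre line; the grasp point (between the pads) lies 19 mm behind it; z points along the fingers, x is the direction in which the jaws open and shut, and the axes are right-handed (so a half turn about z gives the same grasp; the last joint's range is limited). The gripper opens to 85 mm and grips with 20 to 120 N. Pads are 22 mm wide; open, the fingers measure 114 mm over their backs; the gripper's body (76 mm by 85 mm) begins 54 mm behind the grasp point. The pads swing forward as they close: fully open they stand 13 mm farther back than shut.
Start: joints at [0.334, 0.04, 0.085, 0, -1.615, -0.334], TCP at [0.6, 0, 0.194] pointing down, gripper open.
Joint ranges: [-2.56, 2.56], [-1.29, 2.01], [-1.08, 1.49], [-3.29, 1.98], [-2.81, -0.18], [-2.99, 2.99]. Speed limits (rad/s): [2.57, 2.57, 3.01, 3.14, 3.14, 3.14].

## Interface

Orientations are given as a unit quaternion [x, y, z, w].
In Python, from plant import sensors, eyes, order gives the robot as it stands. The module is installed in compiled form; this text tells all that it offers.
- The arm moves only by the shell command python3 -m jog 'ROWS' [FORCE]. ROWS is JSON, a list that holds one entry, the list of rows, each a list of 7 numbers: the closure, from 0 (fully open) to 1 (shut), then the shift along the world's x, y, z in units of 0.05 m (1.0 is 0.05 m), then the turn, a rotation vector about the world's x, y, z in units of 0.08 rad (1.0 is 0.08 rad). In form: [[[fingers, dx, dy, dz, rx, ry, rz], ...]]. A call has 1 to 5 rows; each row shifts and turns the commanded pose from where the row before left it; what a row does not reach is not made up. A row lasts 1/10 s, in which the tool goes at most 50 mm and 8.59 degrees, less where a joint would pass 70% of its speed; a pose out of reach is approached as far as the arm can. A call with a number of a shift or a turn outside -1 to 1 is refused whole. A call with a gripper value outside its range is refused whole. The fingers move at their own pace and stop on an object; FORCE is the grip in N (left out, the last holds). Time passes only in rows, so rows that do not move let the fingers close. It gives the time, the measured TCP pose, the force and the opening at its end, in the units of the state.
- sensors.state(): the state, without advancing time (a new reading comes with each control period).
- eyes.grab_frame(name): name is "scene" or "side" or "wrist"; returns a dict with "image" (400x640x3 uint8, red, green, blue), "range_z" (400x640 float32, m along the optical axis (not along the pixel's ray), 0 where there is no reading), "fx", "fy", "cx", "cy" (pixels), "dist" ([k1, k2, p1, p2, k3] as OpenCV has them; the pictures are not rectified), "rvec" (rotation vector, rad) and "tvec" (3), from world to camera coordinates, as OpenCV has them; the wrist camera has in their place "tool_from_camera" (4x4, takes a point from camera to tool coordinates, whose origin is the TCP and whose axes are the tool frame's). Camera axes: x right, y down, z forward; pixel columns grow to the right and rows downward; lengths in m; the calibration is good to about 2 mm. A picture is of the moment at which its call begins: read the wrist's pose just before it.
- order.hand_in(): hands the job in, once; it reports no verdict.
Trained networks look in a picture, given as the dict that the camera call returned (one of the last four; its "shot" number tells which), for a name from the list of things; names that differ only in an ending like _2 or _b are one class to them, and where a whole thing is asked for, a point or a joint stands for the part that bears it (a point fixed in the world has none). Each returns a list of dicts, best first, with "score" (0 to 1); they miss things now and then, are a little off and sometimes report something else, mostly with a low value. They report only what shows in the picture. A call takes as long as a camera call. They do not tell look-alikes from the thing itself.
- eyes.look_for(picture, thing): "position" ([column, row] in pixels, amid what is visible of it).
- eyes.trace(picture, thing): "pixels" (400x640 bool, what is visible of it) and "position" ([column, row] in pixels, amid what is visible of it).
- eyes.landmark_of(picture, thing): "position" ([column, row] in pixels: a listed point, or the origin of a listed thing).
The state is a dict: "t": time; "qpos": joint angles; "dq": joint speeds; "joint_torque": joint torques, N m; "tcp_pos": TCP position; "tcp_rot": TCP orientation; "contact_force": force on the tool from outside, world axes, zero at the start; "ft_torque": the same for the moment, N m; "finger_gap": opening from 0.0 (shut) to 1.0 (fully open).
Only numpy, scipy, OpenCV 4.12 (cv2) and the standard library are available. Lean on these libraries where they do the work, as an engineer would, in place of code of your own. Each camera call takes 0.05 s, during which the arm holds its last target. There are 200 camera calls.

## Task

Take the push stick by its handle and, with its tip behind the plywood blank on the shear's infeed bed, feed the blank under the guard until it is fully home against the hidden back stop; press it firmly but gently there for about a second, without touching the blank or the shear with the gripper. Then draw the stick back out of the shear and lay it down flat, clear of the guard opening, leaving the blank seated and everything else on the table alone.

Things in the scene. Friction and masses are not known exactly. Their poses are not given: they have to be found in the camera images.
- shear: Bench lever shear, fixed. Origin on the table, mid-width, below the guard's front face; x = feed direction, y left of it, z up. Flat bed 130 mm wide, top 12 mm above the table, from x = -210 mm on. Hood behind the guard: x = 0 to 220 mm, 130 mm wide, 148 mm tall, blade raised. Hood and guard hide the back stop.
- mouth (a point): Middle of the low opening's sill: on the bed top, at the guard's front face, 12 mm above the shear's origin, same axes. The opening is 24 mm high above the bed. Two guide rails, 75 mm apart and 14 mm high above the bed, run from x = -20 mm on into the hood; in front of that they flare out to 104 mm apart at x = -60 mm.
- shoe (a point): On the bed under the hood, 110 mm beyond the guard face. Here (88 to 133 mm beyond it) a lightly sprung shoe rides up 1.5 mm onto the passing blank: a small rise of force, then a steady drag of about 1 to 5 N in all.
- stop_zone (a point): On the bed, 164 mm beyond the guard face: middle of the range where the back stop's face stands (140 to 188 mm beyond the guard face, different every time, not measured: find it by feel). Its face is a 60 mm wide rubber buffer that gives 1 mm per 6 N. Firm seating is 9 to 12 N above the drag, kept a second; under 5 N does not seat, over 17 N on the buffer marks the blank.
- blank: The workpiece: flat plywood blank 100 mm long (its x, the feed direction at the start, roughly), 70 mm wide (y), 12 mm thick, about 50 to 100 g, lying flat on the infeed bed outside the guard. Origin in the middle of its underside.
- blank_nose (a point): Middle of the blank's leading end face, 50 mm ahead of the blank's origin and 6 mm above its underside.
- stick: Push stick, bare light wood, 130 g, flat on the table: blade 40 mm wide, 12 mm thick, from 40 mm behind the origin to a forked tip 190 mm ahead of it (two prongs 10 mm long). Upright handle block on it over the origin: 60 mm long, 20 mm wide (across the stick), from 12 to 62 mm above the underside. Origin on the underside below the handle's middle; x along the stick to the tip, z up.
- stick_tip (a point): Middle of the line joining the ends of the two prongs of the push stick, 190 mm ahead of its origin, 6 mm above its underside.
- jar_a: Bystander: white 52 mm glaze jar, 70 mm tall. Origin in the middle of its underside.
- jar_b: Bystander: white 52 mm glaze jar with a green band, 70 mm tall. Origin in the middle of its underside.
- bowl: Bystander: unglazed terracotta bowl, 110 mm wide, 55 mm tall. Origin in the middle of its underside.
- offcut: Bystander: small plywood offcut, 60 x 90 x 12 mm, lying on the table (not the blank). Origin in the middle of its underside.
- brush: Bystander: brush lying on the table. Origin about its middle.
- pot: Bystander: empty steel pot, 72 mm wide, 100 mm tall. Origin in the middle of its underside.
- rule: Bystander: flat wooden rule, 30 x 200 x 5 mm, no handle (not the push stick). Origin in the middle of its underside.
- weight: Bystander: dark steel weight, 50 x 70 x 30 mm. Origin in the middle of its underside.
Not all that is in view belongs to the job. Leave any turquoise look-alike of the stick alone.

How it is judged:
By the outcome, as a careful person would: the job done as asked, in the order asked, and still so for the second after the job is handed in, with the robot touching nothing.
It also fails if it takes over 64 s, if anything falls off the work surface, if the arm or the gripper's body presses on something with over 40 N, if the wrist force passes 120 N, or if a joint passes its speed limit or range.

## Working session

There is one attempt and no reset: what is moved stays moved. The work goes in short steps, Python scripts to look and compute and a shell command to move; the robot and the scene stay as the last step left them, time stands still between calls to the robot, and variables do not carry over. Pictures are saved under pics/ and viewed, about 8 in all and at most 12, crops included, and the job is handed in when it is done.

```bash
mkdir -p pics; cat > h.py <<'E'
import numpy as np, cv2
from plant import sensors, eyes, order
from scipy.spatial.transform import Rotation as R
def cam(p):
    K=np.array([[p['fx'],0,p['cx']],[0,p['fy'],p['cy']],[0,0,1.]]);return K,np.array(p['dist'],float)
def wpose(p,st=None):
    if 'rvec' in p:
        Rm=cv2.Rodrigues(np.array(p['rvec'],float))[0];t=np.array(p['tvec'],float).ravel()
        return Rm.T,-Rm.T@t
    T=np.array(p['tool_from_camera']);Rt=R.from_quat(st['tcp_rot']).as_matrix()
    return Rt@T[:3,:3],Rt@T[:3,3]+np.array(st['tcp_pos'])
def onplane(p,px,z,st=None):
    K,d=cam(p);u=cv2.undistortPoints(np.array(px,float).reshape(-1,1,2),K,d).reshape(-1,2)
    Rm,c=wpose(p,st);r=np.c_[u,np.ones(len(u))]@Rm.T
    return c+r*((z-c[2])/r[:,2:3])
def cloud(p,mask,st=None):
    v,u=np.nonzero(mask&(p['range_z']>0));K,d=cam(p)
    n=cv2.undistortPoints(np.c_[u,v].astype(float).reshape(-1,1,2),K,d).reshape(-1,2)
    z=p['range_z'][v,u];Rm,c=wpose(p,st)
    return (np.c_[n,np.ones(len(n))]*z[:,None])@Rm.T+c
def save(p,n): cv2.imwrite('pics/'+n,p['image'][:,:,::-1])
E
python3 - <<'E'
from h import *
np.set_printoptions(precision=4,suppress=True)
print(sensors.state())
for c in ['scene','side']:
    p=eyes.grab_frame(c);save(p,c+'0.png')
    print(c,wpose(p)[1])
    for n,z in [('mouth',.012),('shear',0),('blank',.012),('blank_nose',.018),('stick',0),('stick_tip',.006)]:
        for r in eyes.landmark_of(p,n)[:2]: print(n,round(r['score'],2),np.round(r['position']),onplane(p,r['position'],z)[0])
    for n in ['blank','stick']:
        for r in eyes.trace(p,n)[:2]:
            C=cloud(p,r['pixels']);print('trace',n,r['score'],r['position'],len(C),np.median(C,0),C.min(0),C.max(0))
E
```

```text
{'t': 0.0, 'qpos': array([ 0.3337,  0.0408,  0.0838, -0.0005, -1.6155, -0.3337]), 'dq': array([ 0.001 ,  0.0003,  0.0004, -0.0009, -0.0001,  0.0005]), 'joint_torque': array([ -0.0007, -36.8201,  34.7413,   6.9323,  -0.0055,  -0.    ]), 'tcp_pos': array([0.5996, 0.0001, 0.1934]), 'tcp_rot': array([-0.    ,  1.    , -0.    , -0.0009]), 'contact_force': array([ 0.9389, -0.3929,  0.8588]), 'ft_torque': array([ 0.0489,  0.0481, -0.0074]), 'finger_gap': 1.0030791263311427}
scene [ 1.2778 -0.7349  0.8826]
mouth 0.96 [278. 244.] [ 0.5316 -0.165   0.012 ]
shear 0.83 [279. 250.] [ 0.5402 -0.1708  0.    ]
shear 0.55 [317. 226.] [ 0.536  -0.0266  0.    ]
blank 0.87 [315. 226.] [ 0.5411 -0.0398  0.012 ]
blank_nose 0.29 [292. 195.] [0.3912 0.0006 0.018 ]
stick 0.78 [318. 151.] [0.2324 0.2584 0.    ]
stick 0.73 [383. 180.] [0.5097 0.2976 0.    ]
stick_tip 0.74 [306. 125.] [0.07   0.3457 0.006 ]
stick_tip 0.66 [345. 201.] [0.5121 0.1138 0.006 ]
trace blank 0.86 [315.8, 225.1] 616 [ 0.5505 -0.0412  0.0231] [ 0.5106 -0.0897  0.0111] [0.5812 0.014  0.0298]
trace blank 0.63 [297.4, 190.5] 418 [0.3889 0.
[... 426 characters left out ...]
4.] [ 0.5365 -0.0334  0.012 ]
blank 0.2 [318. 177.] [0.3981 0.0074 0.012 ]
blank_nose 0.84 [295. 214.] [ 0.5354 -0.0816  0.018 ]
blank_nose 0.2 [380. 282.] [0.785  0.1165 0.018 ]
stick 0.72 [381. 135.] [0.2233 0.2609 0.    ]
stick 0.67 [411. 192.] [0.4878 0.2947 0.    ]
stick_tip 0.96 [395. 102.] [0.0555 0.3599 0.006 ]
stick_tip 0.72 [215. 175.] [ 0.3405 -0.3211  0.006 ]
trace blank 0.67 [310.9, 215.2] 705 [ 0.5444 -0.0358  0.024 ] [ 0.5036 -0.0854  0.01  ] [0.5769 0.0147 0.0292]
trace stick 0.72 [385.0, 121.1] 514 [0.1967 0.2877 0.0124] [ 0.0581  0.2277 -0.0039] [0.2723 0.371  0.0659]
trace stick 0.7 [393.4, 192.7] 1022 [0.5086 0.2388 0.0129] [ 0.4433  0.1047 -0.0035] [0.5325 0.3518 0.0657]
```

```bash
python3 - <<'E'
import cv2
a=cv2.imread('pics/side0.png');cv2.imwrite('pics/side0c.png',cv2.resize(a[70:340,170:490],None,fx=2.2,fy=2.2,interpolation=cv2.INTER_CUBIC))
E
```

```text
(no output)
```

View pics/scene0.png

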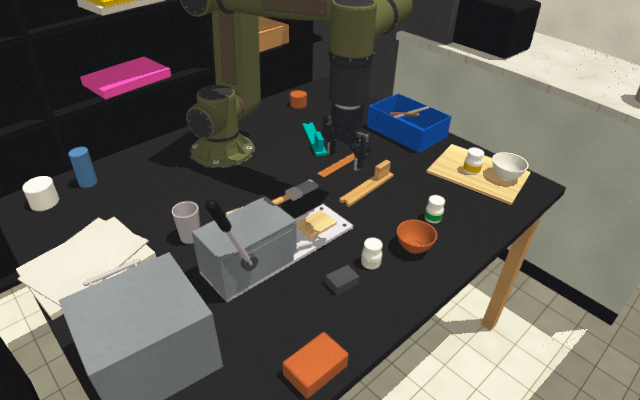

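View pics/side0c.png

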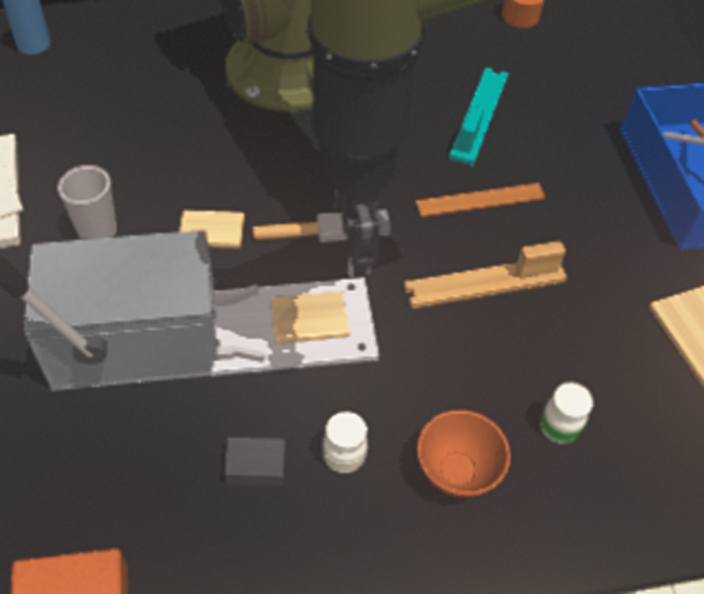

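The scene view shows the shear at about (245,245), with the blank on its bed at (315,225). The real wooden stick is at (368,184) with its handle away from the shear, and the turquoise look-alike is at (315,138). Feed runs roughly along −y. The next step is to fit the exact poses from depth.

```bash
python3 - <<'E'
from h import *
np.set_printoptions(precision=4,suppress=True)
st=sensors.state();ps=[(eyes.grab_frame(c),c) for c in ['scene','side','wrist']]
save(ps[2][0],'wrist0.png')
def rect(P,n):
    if len(P)<10: print(n,len(P));return
    r=cv2.minAreaRect((P[:,:2]*1000).astype(np.float32));b=cv2.boxPoints(r)
    e=max([(b[1]-b[0]),(b[2]-b[1])],key=np.linalg.norm)
    print(n,len(P),'c',np.array(r[0]),'size',np.array(r[1]),'long-dir deg',np.degrees(np.arctan2(e[1],e[0]))%180,'z',np.median(P[:,2]))
full=np.ones((400,640),bool)
for p,c in ps:
    C=cloud(p,full,st);print(c)
    def sel(x0,x1,y0,y1,z0,z1):
        l=np.array([x0,y0,z0]);h=np.array([x1,y1,z1]);return C[((C>l)&(C<h)).all(1)]
    rect(sel(.43,.65,-.45,-.1,.14,.156),'hoodtop')
    rect(sel(.42,.66,-.16,.06,.008,.016),'bed')
    rect(sel(.47,.6,-.12,.04,.021,.028),'blank top')
    rect(sel(.4,.58,.2,.38,.055,.066),'handle top')
    rect(sel(.4,.58,.08,.38,.007,.066),'stick')
    A=sel(.4,.58,.09,.25,.007,.016)
    if len(A)>50:
        k=np.polyfit(A[:,1],A[:,0],1);print('blade x=',k, np.degrees(np.arctan(k[0])))
        
    for n,z in [('mouth',.012),('blank',.012),('blank_nose',.018),('stick',0),('stick_tip',.006)]:
        if c=='wrist':
            for r in eyes.landmark_of(p,n)[:1]: print(n,round(r['score'],2),np.round(r['position']),onplane(p,r['position'],z,st)[0])
E
```

```text
scene
hoodtop 2918 c [ 547.2046 -273.662 ] size [222.4468 150.2142] long-dir deg 88.63004 z 0.14340189226463074
bed 952 c [545.9124 -54.4034] size [208.4516 134.0549] long-dir deg 88.71874 z 0.011716601965362061
blank top 551 c [552.1971 -53.0252] size [ 89.7506 133.9393] long-dir deg 92.66264 z 0.02373060128792004
handle top 79 c [502.5202 292.4923] size [21.5063 63.6553] long-dir deg 94.92031 z 0.06108625002586676
stick 714 c [503.1043 189.5311] size [278.715  122.6678] long-dir deg 67.52306 z 0.012888631883263169
blade x= [0.0298 0.5037] 1.7066180603424268
side
hoodtop 3115 c [ 544.5015 -271.1354] size [221.1239 148.845 ] long-dir deg 89.2772 z 0.14428334339557636
bed 1618 c [542.4647 -55.5672] size [209.3977 134.4425] long-dir deg 88.1563 z 0.012188908196092807
blank top 671 c [541.2755 -52.1579] size [114.2769 134.4716] long-dir deg 90.21887 z 0.024301811779006144
handle top 118 c [499.7807 295.7396] size [24.4633 61.5875] long-dir deg 94.59581 z 0.06124613627301084
stick 952 c [507.2856 205.83  ] size [299.2297 120.482 ] long-dir deg 69.338005 z 0.01292809639644954
blade x= [-0.0439  0.5166] -2.515397425281336
wrist
hoodtop 0
bed 11539 c [541.9896 -57.1853] size [208.4437 130.7028] long-dir deg 88.7098 z 0.012191541589444743
blank top 4834 c [541.4184 -53.6178] size [132.514  116.6187] long-dir deg 89.87844 z 0.02420175758573173
handle top 0
stick 2199 c [488.3421 143.8724] size [196.9288 112.4259] long-dir deg 61.22148 z 0.012156345520333456
blade x= [-0.0294  0.5126] -1.683170003342455
mouth 0.97 [373.  36.] [ 0.5408 -0.1651  0.012 ]
blank 0.94 [371. 146.] [ 0.5377 -0.0381  0.012 ]
blank_nose 0.8 [374. 106.] [ 0.537  -0.0859  0.018 ]
stick_tip 0.62 [620. 374.] [0.0696 0.3592 0.006 ]
```

View pics/wrist0.png

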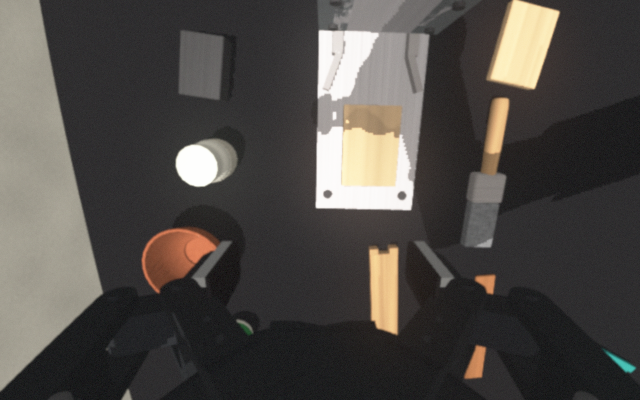

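The wrist view shows the bed and guide rails (mouth at about 373,36), with the blank at (371,146), nearly straight. The stick's fork is at about (383,248). I'll move toward the handle and look again from there.

```bash
python3 -m jog '[[[0,-0.2,0.66,0,0,0,0],[0,-0.2,0.66,0,0,0,0],[0,-0.2,0.66,0,0,0,0],[0,-0.2,0.66,0,0,0,0],[0,-0.2,0.66,0,0,0,0]]]'; python3 -m jog '[[[0,-0.2,0.66,0,0,0,0],[0,-0.2,0.66,0,0,0,0],[0,-0.2,0.66,0,0,0,0],[0,-0.2,0.66,0,0,0,0],[0,-0.2,0.66,0,0,0,0]]]'; python3 -m jog '[[[0,0,0,0,0,0,0],[0,0,0,0,0,0,0]]]'
python3 - <<'E'
from h import *
np.set_printoptions(precision=4,suppress=True)
st=sensors.state();p=eyes.grab_frame('wrist');save(p,'wrist1.png');print(st['tcp_pos'],st['tcp_rot'])
print([ (n,[(r['score'],r['position'],onplane(p,r['position'],z,st)[0]) for r in eyes.landmark_of(p,n)[:2]]) for n,z in [('stick',0),('stick_tip',.006)]])
for r in eyes.trace(p,'stick')[:2]:
    C=cloud(p,r['pixels'],st);print(r['score'],r['position'],len(C))
    for nm,a,b in [('blade',.006,.018),('handle',.055,.07)]:
        A=C[(C[:,2]>a)&(C[:,2]<b)]
        if len(A)>20:
            q=cv2.minAreaRect((A[:,:2]*1000).astype(np.float32));k=np.polyfit(A[:,1],A[:,0],1);print(nm,q,k,np.degrees(np.arctan(k[0])),np.median(A,0))
E
```

```text
t: 1.8
tcp_pos: [0.5494, 0.1662, 0.1945]
tcp_rot: [0.0, 1.0, 0.0, 0.0]
contact_force: [1.5, 0.5, -0.3]
finger_gap: 1.002
t: 2.3
tcp_pos: [0.4994, 0.3314, 0.1945]
tcp_rot: [-0.0, 1.0, 0.0, 0.0]
contact_force: [0.9, -0.2, -0.5]
finger_gap: 0.996
t: 2.5
tcp_pos: [0.4997, 0.3306, 0.1941]
tcp_rot: [-0.001, 1.0, -0.0, -0.0]
contact_force: [-0.1, 0.0, -0.4]
finger_gap: 1.001
[0.4997 0.3306 0.1941] [-0.0007  1.     -0.0003 -0.0002]
[('stick', [(0.91, [530.4, 124.2], array([0.2245, 0.2637, 0.    ])), (0.59, [323.1, 150.2], array([0.4991, 0.2995, 0.    ]))]), ('stick_tip', [(0.77, [627.2, 194.2], array([0.0645, 0.3576, 0.006 ]))])]
0.66 [320.0, 87.6] 5814
blade ((504.48895263671875, 230.7386016845703), (40.42716979980469, 210.14361572265625), 4.244688034057617) [-0.0736  0.5216] -4.212016532821963 [0.5076 0.2037 0.0121]
handle ((499.8508605957031, 295.3304748535156), (19.996097564697266, 60.0172119140625), 4.1634979248046875) [-0.0616  0.518 ] -3.5223939832300237 [0.4994 0.294  0.0619]
0.6 [567.8, 145.8] 5837
blade ((162.9337615966797, 300.2791748046875), (41.59175491333008, 233.20867919921875), 60.594329833984375) [-1.6894  0.6773] -59.37696742721322 [0.15   0.3089 0.0123]
handle ((229.86170959472656, 263.687744140625), (20.49244499206543, 61.657981872558594), 60.4632568359375) [-1.1702  0.5408] -49.48548550906917 [0.2327 0.2636 0.062 ]
```

View pics/wrist1.png

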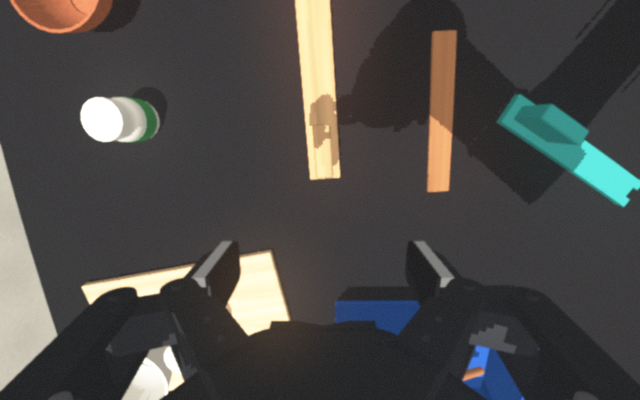

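The handle is at (0.500, 0.295), yawed 4.2°. It measured 20 × 60 mm, which matches the stick's dimensions. The wooden stick is in the middle of the picture at (320,90), and the rule and jars are clear of it. I'll grasp it now.

```bash
python3 -m jog '[[[0,0,-0.35,0,0,0,0.46],[0,0,-0.36,0,0,0,0.46],[0,0,0,-0.8,0,0,0],[0,0,0,-0.8,0,0,0],[0,0,0,0,0,0,0]]]'; python3 -m jog '[[[0,0,0,-0.6,0,0,0],[0,0,0,-0.6,0,0,0],[0,0,0,-0.4,0,0,0],[0,0,0,-0.3,0,0,0],[0,0,0,0,0,0,0]]]'; python3 -m jog '[[[0.5,0,0,0,0,0,0],[0.8,0,0,0,0,0,0],[1,0,0,0,0,0,0],[1,0,0,0,0,0,0],[1,0,0,0,0,0,0]]]' 80;python3 -m jog '[[[1,0,0,0,0,0,0],[1,0,0,0,0,0,0],[1,0,0,0,0,0,0],[1,0,0,0,0,0,0],[1,0,0,0,0,0,0]]]' 80
```

```text
t: 3.2
tcp_pos: [0.4973, 0.2917, 0.108]
tcp_rot: [-0.036, 0.999, -0.003, -0.004]
contact_force: [0.5, -0.0, -1.1]
finger_gap: 0.999
t: 3.7
tcp_pos: [0.4998, 0.2939, 0.0187]
tcp_rot: [-0.037, 0.999, -0.001, -0.001]
contact_force: [0.9, 0.6, 0.2]
finger_gap: 1.002
t: 4.2
tcp_pos: [0.5003, 0.2948, 0.0204]
tcp_rot: [-0.037, 0.999, 0.0, 0.0]
contact_force: [0.1, 1.1, 0.0]
finger_gap: 0.194
t: 4.7
tcp_pos: [0.5003, 0.2948, 0.0203]
tcp_rot: [-0.037, 0.999, 0.0, 0.0]
contact_force: [-1.9, -0.0, 5.4]
finger_gap: 0.197
```

```bash
python3 -m jog '[[[1,0,0,0.2,0,0,0],[1,0,0,0.4,0,0,0],[1,0,0,0.4,0,0,0],[1,0.2,-0.2,0,0,0,-0.3],[1,0.3,-0.4,0,0,0,-0.3]]]'; python3 -m jog '[[[1,0.3,-0.4,0,0,0,-0.3],[1,0.16,-0.4,0,0,0,-0.3],[1,0,0,0,0,0,0],[1,0,0,0,0,0,0],[1,0,0,0,0,0,0]]]'
cat > m.py <<'E'
import sys
from h import *
np.set_printoptions(precision=4,suppress=True)
st=sensors.state();p=eyes.grab_frame('wrist');save(p,sys.argv[1]);print(st['tcp_pos'],st['tcp_rot'],st['contact_force'])
for n,z in [('mouth',.012),('blank',.012),('blank_nose',.018),('stick_tip',.05)]:
    for r in eyes.landmark_of(p,n)[:1]: print(n,r['score'],r['position'],onplane(p,r['position'],z,st)[0])
C=cloud(p,np.ones((400,640),bool),st)
def rect(A,n):
    if len(A)>20:
        q=cv2.minAreaRect((A[:,:2]*1000).astype(np.float32));print(n,len(A),q,np.median(A,0))
for n in ['blank','stick']:
    for r in eyes.trace(p,n)[:1]:
        A=cloud(p,r['pixels'],st);rect(A,n);m=np.median(A[:,2]);A=A[abs(A[:,2]-m)<.004];rect(A,n+'top')
        # side edges by y-slices
        for y in np.arange(-.2,.25,.02):
            B=A[abs(A[:,1]-y)<.003]
            if len(B)>8: print('  y %.3f x %.4f..%.4f z %.4f'%(y,B[:,0].min(),B[:,0].max(),np.median(B[:,2])))
B=C[(abs(C[:,2]-.012)<.003)&(abs(C[:,0]-.54)<.09)&(C[:,1]<.06)]
for y in np.arange(-.16,.06,.02):
    b=B[abs(B[:,1]-y)<.003]
    if len(b)>8: print('  bed y %.3f x %.4f..%.4f mid %.4f'%(y,b[:,0].min(),b[:,0].max(),(b[:,0].min()+b[:,0].max())/2))
E
python3 m.py wrist2.png
```

```text
t: 5.2
tcp_pos: [0.525, 0.2651, 0.0695]
tcp_rot: [-0.013, 1.0, 0.001, -0.0]
contact_force: [0.4, -0.2, -1.3]
finger_gap: 0.199
t: 5.7
tcp_pos: [0.5477, 0.2246, 0.0688]
tcp_rot: [0.011, 1.0, -0.0, -0.0]
contact_force: [0.2, -0.2, -1.0]
finger_gap: 0.194
[0.5477 0.2246 0.0688] [ 0.0112  0.9999 -0.0001 -0.0004] [ 0.1586 -0.2148 -1.0398]
mouth 0.19 [324.9, 214.4] [0.5461 0.2373 0.012 ]
stick 16276 ((546.5060424804688, 197.845458984375), (267.5741271972656, 54.400882720947266), 88.80561065673828) [0.5466 0.1604 0.0603]
sticktop 12295 ((546.1416015625, 159.62301635742188), (147.2106475830078, 40.4757194519043), 88.56658935546875) [0.5455 0.1409 0.06  ]
  y 0.100 x 0.5248..0.5644 z 0.0597
  y 0.120 x 0.5254..0.5649 z 0.0599
  y 0.140 x 0.5259..0.5652 z 0.0599
  y 0.160 x 0.5264..0.5662 z 0.0602
  y 0.180 x 0.5271..0.5665 z 0.0603
  y 0.200 x 0.5270..0.5667 z 0.0604
  y 0.220 x 0.5276..0.5669 z 0.0606
```

View pics/wrist2.png

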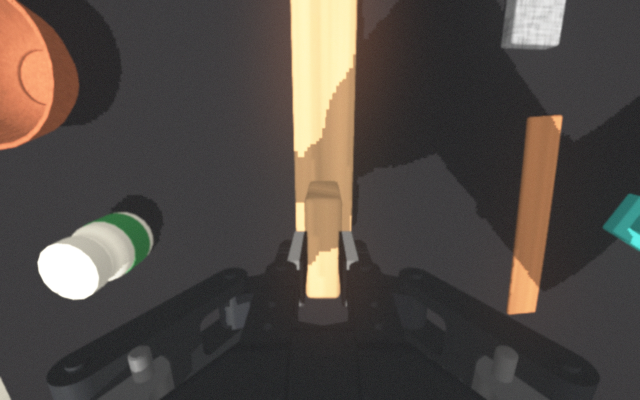

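The stick is held level and well aligned, with its handle between the pads at (323,240). The fixed cameras can now give a blank fit.

```bash
python3 - <<'E'
from h import *
np.set_printoptions(precision=4,suppress=True)
for c in ['scene','side']:
    p=eyes.grab_frame(c);save(p,c+'1.png');print(c)
    r=[r for r in eyes.trace(p,'blank') if 0.45<np.median(cloud(p,r['pixels']),0)[0]<.6][0]
    A=cloud(p,r['pixels']);A=A[abs(A[:,2]-.024)<.004]
    print(r['score'],cv2.minAreaRect((A[:,:2]*1000).astype(np.float32)))
    m=r['pixels'].astype(np.uint8);cn=max(cv2.findContours(m,0,1)[0],key=cv2.contourArea)
    X=onplane(p,cn.reshape(-1,2),.024);print('contour on top plane',cv2.minAreaRect((X[:,:2]*1000).astype(np.float32)))
    for n,z in [('stick_tip',.054),('mouth',.012),('blank',.012)]:
        for q in eyes.landmark_of(p,n)[:2]: print(n,q['score'],q['position'],onplane(p,q['position'],z)[0])
    C=cloud(p,np.ones((400,640),bool))
    B=C[(abs(C[:,2]-.0595)<.004)&(abs(C[:,0]-.545)<.05)&(C[:,1]<.2)&(C[:,1]>-.1)]
    print('stick blade',len(B),cv2.minAreaRect((B[:,:2]*1000).astype(np.float32)),B[:,1].min())
a=cv2.imread('pics/scene1.png');b=cv2.imread('pics/side1.png')
cv2.imwrite('pics/both1.png',np.vstack([cv2.resize(x,None,fx=3,fy=3,interpolation=cv2.INTER_CUBIC) for x in (a[160:260,220:430],b[150:250,240:450])]))
E
```

```text
scene
0.67 ((543.8615112304688, -37.68769454956055), (103.43419647216797, 72.0470199584961), 88.3872299194336)
contour on top plane ((547.726806640625, -42.807395935058594), (76.78300476074219, 111.79930114746094), 0.3200586438179016)
stick_tip 0.93 [304.9, 125.8] [0.1366 0.2812 0.054 ]
stick_tip 0.65 [336.3, 204.8] [0.5499 0.0361 0.054 ]
mouth 0.76 [279.8, 244.0] [ 0.5348 -0.1631  0.012 ]
blank 0.69 [314.4, 226.9] [ 0.5446 -0.0438  0.012 ]
blank 0.42 [300.6, 234.3] [ 0.5424 -0.0942  0.012 ]
stick blade 463 ((546.4906616210938, 117.83909606933594), (164.2255859375, 44.35275650024414), 89.87210083007812) 0.03570258720602926
side
0.95 ((540.584716796875, -35.28145217895508), (73.50933837890625, 97.05294036865234), 0.7611410021781921)
contour on top plane ((543.254150390625, -35.51119613647461), (98.14468383789062, 76.46551513671875), 88.84996032714844)
stick_tip 0.75 [396.4, 100.2] [0.1049 0.3422 0.054 ]
stick_tip 0.67 [333.5, 204.2] [0.54   0.0319 0.054 ]
mouth 0.69 [267.9, 219.7] [ 0.5407 -0.1632  0.012 ]
mouth 0.26 [268.2, 222.0] [ 0.5489 -0.1629  0.012 ]
stick blade 603 ((544.8770751953125, 118.64047241210938), (161.06178283691406, 45.2043342590332), 89.38150024414062) 0.03790128288790778
```

View pics/both1.png

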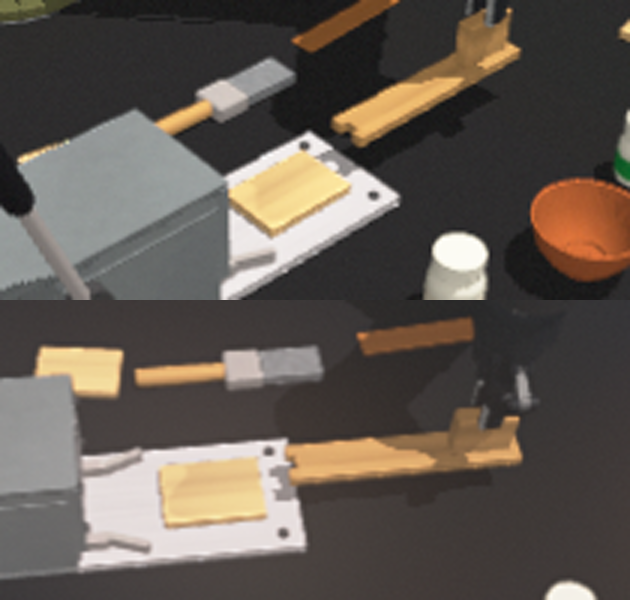

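The blank is centred at about (0.542, −0.037), square to the bed and on its centreline. The tip is about 20 mm behind it. I'll lower the stick and begin feeding.

```bash
python3 -m jog '[[[1,0.02,0,-0.25,0,0,0],[1,0,0,-0.25,0,0,0],[1,0,0,-0.15,0,0,0],[1,0,0,0,0,0,0],[1,0,0,0,0,0,0]]]'; python3 -m jog '[[[1,-0.003,-0.12,0,0,0,0],[1,-0.003,-0.12,0,0,0,0],[1,-0.003,-0.12,0,0,0,0],[1,-0.003,-0.12,0,0,0,0],[1,0,0,0,0,0,0]]]'; python3 -m jog '[[[1,-0.004,-0.16,0,0,0,0],[1,-0.004,-0.16,0,0,0,0],[1,-0.004,-0.16,0,0,0,0],[1,-0.004,-0.16,0,0,0,0],[1,-0.004,-0.16,0,0,0,0]]]'
python3 - <<'E'
from h import *
np.set_printoptions(precision=4,suppress=True)
for c in ['side','scene']:
    p=eyes.grab_frame(c);save(p,c+'2.png');print(c)
    for n in ['blank']:
      for r in eyes.trace(p,n)[:2]:
        A=cloud(p,r['pixels']);A=A[abs(A[:,2]-.024)<.005]
        if len(A)>50:print(n,r['score'],cv2.minAreaRect((A[:,:2]*1000).astype(np.float32)))
a=cv2.imread('pics/scene2.png');b=cv2.imread('pics/side2.png')
cv2.imwrite('pics/both2.png',np.vstack([cv2.resize(x,None,fx=3,fy=3,interpolation=cv2.INTER_CUBIC) for x in (a[160:260,220:430],b[150:250,240:450])]))
E
```

```text
t: 7.05
tcp_pos: [0.549, 0.2243, 0.0366]
tcp_rot: [0.011, 1.0, -0.0, -0.0]
contact_force: [-0.5, -0.4, -0.9]
finger_gap: 0.195
t: 7.55
tcp_pos: [0.5484, 0.1997, 0.0371]
tcp_rot: [0.012, 1.0, 0.0, 0.0]
contact_force: [-0.3, -0.1, -1.7]
finger_gap: 0.196
t: 8.05
tcp_pos: [0.5473, 0.1598, 0.0369]
tcp_rot: [0.011, 1.0, -0.0, -0.0]
contact_force: [-0.2, -0.2, -1.8]
finger_gap: 0.199
side
blank 0.72 ((539.3009033203125, -76.56982421875), (99.77542877197266, 73.5954818725586), 87.76619720458984)
scene
blank 0.93 ((545.9393310546875, -79.39640045166016), (74.22198486328125, 106.01880645751953), 5.232917785644531)
```

View pics/both2.png

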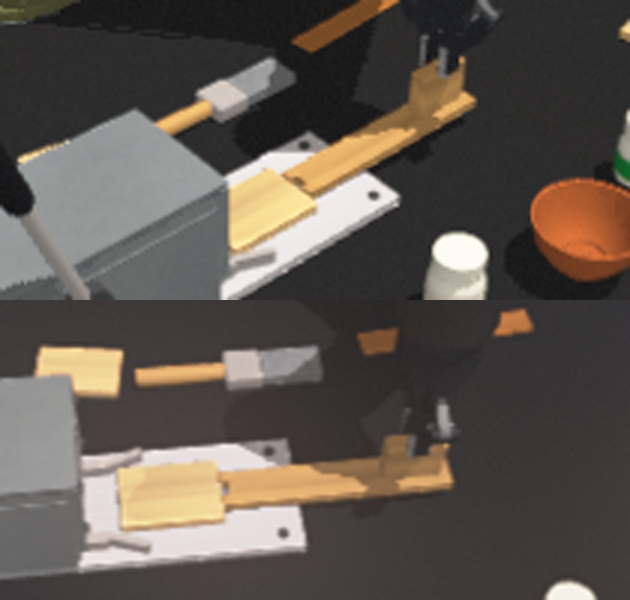

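The tip sits squarely behind the blank (side view, lower half, at about 225,488), heading centrally between the rails. I'll keep feeding and watch the force.

```bash
python3 -m jog '[[[1,-0.004,-0.16,0,0,0,0],[1,-0.004,-0.16,0,0,0,0],[1,-0.004,-0.16,0,0,0,0],[1,-0.004,-0.16,0,0,0,0],[1,-0.004,-0.16,0,0,0,0]]]'; python3 -m jog '[[[1,-0.004,-0.16,0,0,0,0],[1,-0.004,-0.16,0,0,0,0],[1,-0.004,-0.16,0,0,0,0],[1,-0.004,-0.16,0,0,0,0],[1,-0.004,-0.16,0,0,0,0]]]'; python3 -m jog '[[[1,-0.003,-0.12,0,0,0,0],[1,-0.003,-0.12,0,0,0,0],[1,-0.003,-0.12,0,0,0,0],[1,-0.003,-0.12,0,0,0,0],[1,0,0,0,0,0,0]]]'
```

```text
t: 8.75
tcp_pos: [0.5464, 0.1197, 0.0369]
tcp_rot: [0.011, 1.0, 0.0, -0.0]
contact_force: [0.9, -0.0, -0.5]
finger_gap: 0.199
t: 9.25
tcp_pos: [0.5454, 0.0799, 0.0369]
tcp_rot: [0.011, 1.0, 0.0, -0.0]
contact_force: [0.5, -0.0, -1.3]
finger_gap: 0.197
t: 9.75
tcp_pos: [0.5447, 0.0557, 0.0368]
tcp_rot: [0.012, 1.0, -0.0, -0.0]
contact_force: [0.1, -0.4, -1.0]
finger_gap: 0.196
```

```bash
python3 -m jog '[[[1,-0.002,-0.08,0,0,0,0],[1,-0.002,-0.08,0,0,0,0],[1,-0.002,-0.08,0,0,0,0],[1,-0.002,-0.08,0,0,0,0],[1,-0.002,-0.08,0,0,0,0]]]'; python3 -m jog '[[[1,-0.002,-0.08,0,0,0,0],[1,-0.002,-0.08,0,0,0,0],[1,-0.002,-0.08,0,0,0,0],[1,-0.002,-0.08,0,0,0,0],[1,-0.002,-0.08,0,0,0,0]]]';python3 -m jog '[[[1,-0.001,-0.05,0,0,0,0],[1,-0.001,-0.05,0,0,0,0],[1,-0.001,-0.05,0,0,0,0],[1,-0.001,-0.05,0,0,0,0],[1,-0.001,-0.05,0,0,0,0]]]';  python3 - <<'E'
from h import *
p=eyes.grab_frame('side');save(p,'side3.png');a=p['image'][150:250,240:450,::-1]
cv2.imwrite('pics/side3c.png',cv2.resize(a,None,fx=3,fy=3,interpolation=cv2.INTER_CUBIC))
print(sensors.state()['contact_force'])
E
```

```text
t: 10.25
tcp_pos: [0.5443, 0.0362, 0.0369]
tcp_rot: [0.011, 1.0, -0.0, -0.0]
contact_force: [-0.5, 0.3, -1.9]
finger_gap: 0.197
t: 10.75
tcp_pos: [0.5441, 0.0171, 0.037]
tcp_rot: [0.011, 1.0, 0.001, 0.0]
contact_force: [-0.2, 7.3, 1.4]
finger_gap: 0.198
t: 11.25
tcp_pos: [0.5472, 0.0132, 0.04]
tcp_rot: [0.009, 1.0, 0.007, 0.005]
contact_force: [0.2, 0.7, -0.7]
finger_gap: 0.192
[-0.42233107  2.79595586 -0.18489925]
```

View pics/side3c.png

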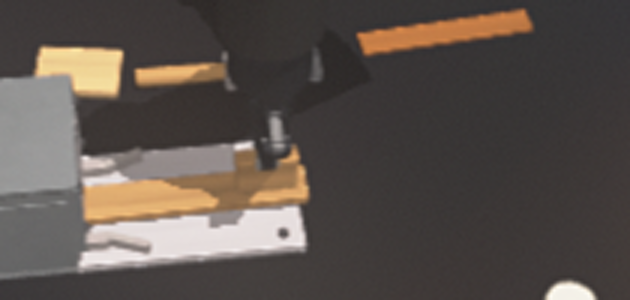

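```bash
python3 -m jog '[[[1,0,0,0,0,0,0]]]'; python3 - <<'E'
from h import *
np.set_printoptions(precision=4,suppress=True)
s=sensors.state();print({k:s[k] for k in ['qpos','dq','joint_torque','tcp_pos','tcp_rot','contact_force','ft_torque']})
p=eyes.grab_frame('wrist');save(p,'wrist4.png')
C=cloud(p,np.ones((400,640),bool),s)
B=C[(abs(C[:,0]-.542)<.045)&(C[:,1]>-.2)&(C[:,1]<.1)&(C[:,2]<.05)]
for y in np.arange(-.18,.08,.02):
    b=B[abs(B[:,1]-y)<.004];c=b[(b[:,2]>.02)&(b[:,2]<.045)]
    if len(c)>8: print('y %.2f n %d z>.02: x %.4f..%.4f zmed %.4f'%(y,len(b),c[:,0].min(),c[:,0].max(),np.median(c[:,2])))
E
```

```text
t: 11.4
tcp_pos: [0.5443, 0.0056, 0.0378]
tcp_rot: [0.01, 1.0, 0.001, 0.001]
contact_force: [0.2, 3.4, -1.2]
finger_gap: 0.193
{'qpos': array([ 0.3788, -0.072 , -0.312 , -0.0011, -1.328 , -0.3993]), 'dq': array([-0.0168,  0.0091, -0.0199,  0.0132, -0.0037,  0.0004]), 'joint_torque': array([ -1.5387, -30.6061,  33.7141,   7.7103,  -0.6317,  -0.1135]), 'tcp_pos': array([0.5443, 0.0056, 0.0378]), 'tcp_rot': array([0.0103, 0.9999, 0.001 , 0.0011]), 'contact_force': array([ 0.207 ,  3.3726, -1.1709]), 'ft_torque': array([ 1.2642, -0.2378,  0.1564])}
y -0.12 n 1907 z>.02: x 0.4970..0.5870 zmed 0.0275
y -0.10 n 1725 z>.02: x 0.5228..0.5625 zmed 0.0278
y -0.08 n 1622 z>.02: x 0.5233..0.5628 zmed 0.0282
y -0.06 n 1507 z>.02: x 0.5231..0.5631 zmed 0.0286
y -0.04 n 1406 z>.02: x 0.5238..0.5632 zmed 0.0289
y -0.02 n 1213 z>.02: x 0.5244..0.5635 zmed 0.0294
y -0.00 n 796 z>.02: x 0.5241..0.5642 zmed 0.0294
```

View pics/wrist4.png

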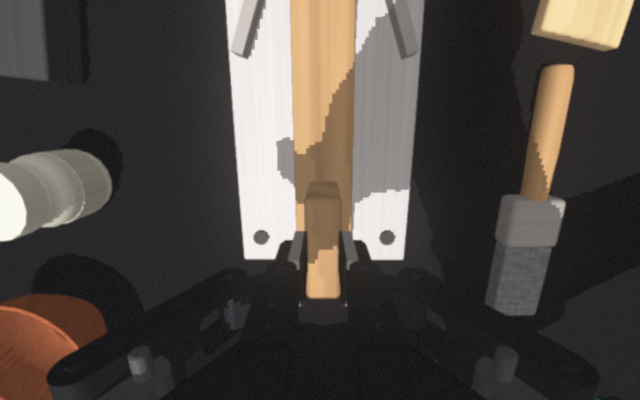

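The shoe gave a brief jolt as the nose went under it. Everything is aligned again, with the stick centred between the rails (wrist view, about 323,100). The nose is about 121 mm in and the drag about 3 N, so I'll continue slowly.

```bash
python3 -m jog '[[[1,-0.001,-0.04,0,0,0,0],[1,-0.001,-0.04,0,0,0,0],[1,-0.001,-0.04,0,0,0,0],[1,-0.001,-0.04,0,0,0,0],[1,0,0,0,0,0,0]]]';python3 -m jog '[[[1,0,-0.04,0,0,0,0],[1,-0.001,-0.04,0,0,0,0],[1,-0.001,-0.04,0,0,0,0],[1,-0.001,-0.04,0,0,0,0],[1,-0.001,-0.04,0,0,0,0]]]'
```

```text
t: 11.95
tcp_pos: [0.5433, -0.0045, 0.0368]
tcp_rot: [0.011, 1.0, -0.0, -0.0]
contact_force: [1.4, 2.8, -0.9]
finger_gap: 0.193
t: 12.45
tcp_pos: [0.5431, -0.0141, 0.0369]
tcp_rot: [0.011, 1.0, 0.0, -0.0]
contact_force: [0.3, 4.2, 0.5]
finger_gap: 0.198
```

```bash
python3 -m jog '[[[1,0,-0.02,0,0,0,0],[1,-0.001,-0.02,0,0,0,0],[1,0,-0.02,0,0,0,0]]]'; python3 -m jog '[[[1,0,-0.02,0,0,0,0],[1,-0.001,-0.02,0,0,0,0]]]'
```

```text
t: 12.75
tcp_pos: [0.5431, -0.017, 0.0368]
tcp_rot: [0.011, 1.0, -0.0, -0.0]
contact_force: [1.3, 4.7, -0.0]
finger_gap: 0.194
t: 12.95
tcp_pos: [0.543, -0.019, 0.0369]
tcp_rot: [0.011, 1.0, 0.0, -0.0]
contact_force: [0.9, 4.9, 0.1]
finger_gap: 0.194
```

```bash
cat > ok.py <<'E'
from plant import sensors
s=sensors.state();f=s['contact_force'][1];print(s['t'],round(s['tcp_pos'][1],4),round(s['tcp_pos'][0],4),'Fy',round(f,2));raise SystemExit(f>7)
E
python3 -m jog '[[[1,0,-0.02,0,0,0,0],[1,-0.001,-0.02,0,0,0,0]]]' >/dev/null && python3 ok.py &&
python3 -m jog '[[[1,0,-0.02,0,0,0,0],[1,-0.001,-0.02,0,0,0,0]]]' >/dev/null && python3 ok.py &&
python3 -m jog '[[[1,0,-0.02,0,0,0,0],[1,-0.001,-0.02,0,0,0,0]]]' >/dev/null && python3 ok.py &&
python3 -m jog '[[[1,0,-0.02,0,0,0,0],[1,-0.001,-0.02,0,0,0,0]]]' >/dev/null && python3 ok.py &&
python3 -m jog '[[[1,0,-0.02,0,0,0,0],[1,-0.001,-0.02,0,0,0,0]]]' >/dev/null && python3 ok.py &&
python3 -m jog '[[[1,0,-0.02,0,0,0,0],[1,-0.001,-0.02,0,0,0,0]]]' >/dev/null && python3 ok.py &&
python3 -m jog '[[[1,0,-0.02,0,0,0,0],[1,-0.001,-0.02,0,0,0,0]]]' >/dev/null && python3 ok.py
```

```text
13.15 -0.021 0.543 Fy 4.85False
```

```bash
sed -i 's/SystemExit(f>7)/SystemExit(int(f>7))/' ok.py
python3 -m jog '[[[1,0,-0.02,0,0,0,0],[1,-0.001,-0.02,0,0,0,0]]]' >/dev/null && python3 ok.py &&
python3 -m jog '[[[1,0,-0.02,0,0,0,0],[1,-0.001,-0.02,0,0,0,0]]]' >/dev/null && python3 ok.py &&
python3 -m jog '[[[1,0,-0.02,0,0,0,0],[1,-0.001,-0.02,0,0,0,0]]]' >/dev/null && python3 ok.py &&
python3 -m jog '[[[1,0,-0.02,0,0,0,0],[1,-0.001,-0.02,0,0,0,0]]]' >/dev/null && python3 ok.py &&
python3 -m jog '[[[1,0,-0.02,0,0,0,0],[1,-0.001,-0.02,0,0,0,0]]]' >/dev/null && python3 ok.py &&
python3 -m jog '[[[1,0,-0.02,0,0,0,0],[1,-0.001,-0.02,0,0,0,0]]]' >/dev/null && python3 ok.py &&
python3 -m jog '[[[1,0,-0.02,0,0,0,0],[1,-0.001,-0.02,0,0,0,0]]]' >/dev/null && python3 ok.py &&
python3 -m jog '[[[1,0,-0.02,0,0,0,0],[1,-0.001,-0.02,0,0,0,0]]]' >/dev/null && python3 ok.py &&
python3 -m jog '[[[1,0,-0.02,0,0,0,0],[1,-0.001,-0.02,0,0,0,0]]]' >/dev/null && python3 ok.py
```

```text
13.35 -0.0231 0.5429 Fy 5.13
13.55 -0.0251 0.5429 Fy 4.4
13.75 -0.0271 0.5428 Fy 5.55
13.95 -0.0288 0.5429 Fy 6.64
14.15 -0.0297 0.5432 Fy 11.83
```

Contact with the buffer: the force jumped from about 4.8 N of drag to 11.8 N. I'll check whether it settles.

```bash
python3 -m jog '[[[1,0,0,0,0,0,0]]]'>/dev/null; python3 ok.py;python3 -m jog '[[[1,0,-0.01,0,0,0,0]]]'>/dev/null; python3 ok.py; python3 -m jog '[[[1,0,0,0,0,0,0]]]'
```

```text
14.25 -0.0297 0.5433 Fy 9.06
14.35 -0.0298 0.5434 Fy 11.32
t: 14.45
tcp_pos: [0.5434, -0.0298, 0.0373]
tcp_rot: [0.011, 1.0, 0.001, 0.001]
contact_force: [0.2, 10.5, 0.9]
finger_gap: 0.201
```

```bash
python3 -m jog '[[[1,0,-0.015,0,0,0,0]]]'>/dev/null; python3 ok.py; python3 -m jog '[[[1,0,0,0,0,0,0]]]'>/dev/null; python3 ok.py;python3 -m jog '[[[1,0,0,0,0,0,0]]]'>/dev/null; python3 ok.py
```

```text
14.55 -0.0301 0.5436 Fy 13.0
14.65 -0.0301 0.5436 Fy 12.93
14.75 -0.0301 0.5436 Fy 11.45
```

```bash
python3 -m jog '[[[1,0,-0.02,0,0,0,0]]]'>/dev/null; python3 ok.py; python3 -m jog '[[[1,0,0,0,0,0,0]]]'>/dev/null; python3 ok.py;python3 -m jog '[[[1,0,0,0,0,0,0]]]'>/dev/null; python3 ok.py; python3 -m jog '[[[1,0,0,0,0,0,0]]]'>/dev/null; python3 ok.py
```

```text
14.85 -0.0305 0.5438 Fy 16.09
14.95 -0.0305 0.5438 Fy 13.87
15.05 -0.0305 0.5438 Fy 14.02
15.15 -0.0305 0.5438 Fy 14.46
```

```bash
python3 -m jog '[[[1,0,-0.007,0,0,0,0],[1,0,0,0,0,0,0]]]'>/dev/null; python3 ok.py; python3 -m jog '[[[1,0,0,0,0,0,0],[1,0,0,0,0,0,0]]]'>/dev/null; python3 ok.py;python3 -m jog '[[[1,0,0,0,0,0,0],[1,0,0,0,0,0,0]]]'>/dev/null; python3 ok.py; python3 -m jog '[[[1,0,0,0,0,0,0],[1,0,0,0,0,0,0]]]'>/dev/null; python3 ok.py;python3 -m jog '[[[1,0,0,0,0,0,0],[1,0,0,0,0,0,0]]]'>/dev/null; python3 ok.py;python3 -m jog '[[[1,0,0,0,0,0,0],[1,0,0,0,0,0,0]]]'>/dev/null; python3 ok.py;python3 -m jog '[[[1,0,0,0,0,0,0],[1,0,0,0,0,0,0]]]'>/dev/null; python3 ok.py
```

```text
15.35 -0.0306 0.5439 Fy 15.87
15.55 -0.0306 0.5439 Fy 14.39
15.75 -0.0305 0.5439 Fy 15.72
15.95 -0.0306 0.5439 Fy 15.11
16.15 -0.0306 0.5439 Fy 14.16
16.35 -0.0306 0.5439 Fy 15.46
16.55 -0.0306 0.5439 Fy 15.04
```

Held for over 1 s at about 15 N total, roughly 10 N above the drag. Next I'll draw the stick straight back out.

```bash
python3 -m jog '[[[1,0,0.03,0,0,0,0],[1,0.001,0.05,0,0,0,0],[1,0.002,0.1,0,0,0,0],[1,0.004,0.2,0,0,0,0],[1,0.005,0.2,0,0,0,0]]]'; python3 -m jog '[[[1,0.007,0.3,0,0,0,0],[1,0.007,0.3,0,0,0,0],[1,0.007,0.3,0,0,0,0],[1,0.007,0.3,0,0,0,0],[1,0.007,0.3,0,0,0,0]]]'; python3 -m jog '[[[1,0.009,0.4,0,0,0,0],[1,0.009,0.4,0,0,0,0],[1,0.009,0.4,0,0,0,0],[1,0.009,0.4,0,0,0,0],[1,0.009,0.4,0,0,0,0]]]'
```

```text
t: 17.05
tcp_pos: [0.5428, -0.0046, 0.0364]
tcp_rot: [0.012, 1.0, -0.0, -0.001]
contact_force: [-0.1, 0.5, -2.1]
finger_gap: 0.197
t: 17.55
tcp_pos: [0.5451, 0.0719, 0.0369]
tcp_rot: [0.011, 1.0, -0.0, -0.0]
contact_force: [0.8, 0.1, -1.4]
finger_gap: 0.194
t: 18.05
tcp_pos: [0.5472, 0.1721, 0.0369]
tcp_rot: [0.011, 1.0, -0.0, -0.0]
contact_force: [0.5, 0.3, -0.9]
finger_gap: 0.194
```

```bash
python3 -m jog '[[[1,0,0.5,0,0,0,0],[1,-0.1,0.5,0,0,0,0],[1,-0.2,0.5,0,0,0,0],[1,-0.2,0.5,0,0,0,0],[1,-0.2,0.5,0,0,0,0]]]'; python3 -m jog '[[[1,0,0,-0.1,0,0,0],[1,0,0,-0.1,0,0,0],[1,0,0,-0.08,0,0,0],[1,0,0,-0.03,0,0,0],[1,0,0,0,0,0,0]]]'; python3 - <<'E'
from h import *
p=eyes.grab_frame('side')
C=cloud(p,np.ones((400,640),bool))
B=C[(abs(C[:,0]-.515)<.05)&(C[:,1]<.36)&(C[:,1]>.07)&(C[:,2]>.006)]
print(B[:,1].min(),B[:,0].min(),B[:,0].max())
b=B[(B[:,2]<.02)];print([(y,round(float(np.median(b[abs(b[:,1]-y)<.006,2])),4)) for y in (.13,.17,.21,.25)])
E
```

```text
t: 18.55
tcp_pos: [0.5117, 0.2972, 0.0368]
tcp_rot: [0.011, 1.0, -0.0, -0.0]
contact_force: [-0.4, -0.2, -1.0]
finger_gap: 0.195
t: 19.05
tcp_pos: [0.5125, 0.2947, 0.021]
tcp_rot: [0.012, 1.0, -0.0, -0.0]
contact_force: [0.4, -0.4, -0.8]
finger_gap: 0.192
0.1041236492714267 0.46523510267704216 0.5644045622109699
[(0.13, 0.0122), (0.17, 0.0126), (0.21, 0.0125), (0.25, 0.0123)]
```

The stick is flat at table level. I'll release it and retreat upward.

```bash
python3 -m jog '[[[1,0,0,-0.01,0,0,0],[0.8,0,0,0,0,0,0],[0.6,0,0,0,0,0,0],[0.4,0,0,0,0,0,0],[0,0,0,0,0,0,0]]]' 30; python3 -m jog '[[[0,0,0,0,0,0,0],[0,0,0,0,0,0,0],[0,0,0,0,0,0,0],[0,0,0,0,0,0,0],[0,0,0,0.2,0,0,0]]]'; python3 -m jog '[[[0,0,0,0.6,0,0,0],[0,0,0,0.8,0,0,0],[0,0,0,0.8,0,0,0],[0,0,0,0.8,0,0,0],[0,0,0,0,0,0,0]]]'
python3 - <<'E'
from h import *
np.set_printoptions(precision=4,suppress=True)
a=[]
for c in ['scene','side']:
    p=eyes.grab_frame(c);a.append(p['image'][:,:,::-1]);C=cloud(p,np.ones((400,640),bool))
    B=C[(abs(C[:,0]-.515)<.06)&(C[:,1]<.37)&(C[:,1]>.07)&(C[:,2]>.006)&(C[:,2]<.018)];print(c,cv2.minAreaRect((B[:,:2]*1000).astype(np.float32)),B[:,2].min(),B[:,2].max())
cv2.imwrite('pics/both5.png',np.hstack([a[0][100:320,160:480],a[1][80:300,160:480]]))
E
```

```text
t: 19.6
tcp_pos: [0.5125, 0.2955, 0.0212]
tcp_rot: [0.011, 1.0, 0.0, 0.0]
contact_force: [0.1, 1.0, -0.5]
finger_gap: 0.701
t: 20.1
tcp_pos: [0.5114, 0.2948, 0.0296]
tcp_rot: [0.011, 1.0, -0.001, -0.001]
contact_force: [-0.8, -0.3, -1.0]
finger_gap: 1.003
t: 20.6
tcp_pos: [0.5149, 0.2964, 0.1894]
tcp_rot: [0.011, 1.0, 0.003, 0.005]
contact_force: [-0.0, 0.3, 0.2]
finger_gap: 1.0
scene ((512.2607421875, 219.66693115234375), (229.34774780273438, 49.93062973022461), 86.47518157958984) 0.006054333342452423 0.017741077479283662
side ((510.4212341308594, 221.6990966796875), (231.86636352539062, 43.704219818115234), 88.48737335205078) 0.006038609998704314 0.017400121557605952
```

View pics/both5.png

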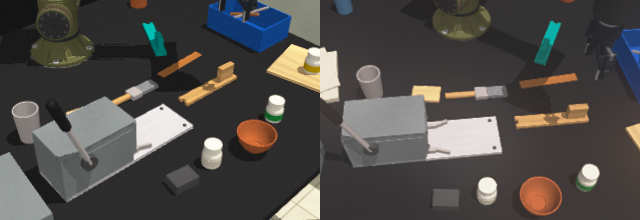

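The stick lies flat on the table in front of the bed (scene half at about 208,90, side half at about 550,120). The bed is empty, so the blank is under the hood, and the other objects are where they were. Handing in.

```bash
python3 -c "
from plant import order;print(order.hand_in())"
```

```text
the job is handed in; nothing more can be done
None
```

The blank has been fed home against the back stop, and the stick has been drawn out and laid flat. I handed the job in about 21 s into the 64 s limit.

- **Feeding:** I held the stick by its handle and kept its tip behind the blank all the way in. Drag under the shoe was about 4.8 N.
- **Back stop:** I felt the back stop about 155 mm beyond the guard face.
- **Pressing:** I held about 15.1 N in total, roughly 10 N above the drag, for a little over 1 s. Single readings ran from 13.9 to 16.1 N, so the press on the buffer stayed below about 11.5 N.
- **Final checks:** The stick lies flat on the table with its tip about 55 mm short of the bed's front edge and clear of the guard opening. The bed is empty, the gripper is clear of everything, and the other objects look undisturbed.

**Less certain:**
- **Jolt at the shoe:** As the nose went under the shoe, the force briefly read 7 N and the arm moved a few millimetres off its commanded position. It was aligned again by the next readings.
- **Blank not visible:** The hood hides the seated blank, so its position rests on the force readings alone.

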